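Hang the tile carrier on the drying rail over the drip bowl

TASK

Hang the tile carrier by its hook on the rail of the drying rack, going in through the opening in the middle of the rack's roof, then slide it along the rail under the roof until it hangs centred over the bowl that stands beneath. Let go and leave it hanging upright and still, and do not shift or knock over the bowl or the other loose things.

Things in the scene. Friction and masses are not known exactly. Their poses are not given: they have to be found in the camera images.
- drying_rack: fixed plywood rack, front (-x) open, 400 mm wide (y), 277 high. Origin on the table under the rail's middle; x to the rear, y along the rail. End panels (inner faces y = +-187, x -40 to 70) hold the rail. Roof of two boards, undersides z = 265, x -65 to 70, from each end to y = +-56: the middle 112 mm is open. Rear slats at x = 59. Under the boards a hook cannot be lifted on or off the rail.
- rack_rail (a point): middle of the round steel rail (diameter 16, along the rack's y, 374 long), on its axis, 230 mm above the table; axes as the rack
- tile_carrier: loose aluminium strip carrier standing on its foot, 0.22 kg, a test tile fixed on the foot, 166 mm high. Origin under the foot, straight below the hook's peak; z up, wooden handle towards -x. Foot 60 wide (y), x -38 to 50; upright strip 50 wide at x = -36. Hung, the foot is 81 mm above the table and it balances upright.
- carrier_hook (a point): inside peak of the hook, an upturned V 50 mm wide (y), 160 above the carrier's origin; axes as the carrier. Legs slope 45 degrees: front one to the upright strip, rear one free, ending 30 behind and 33 below the peak. Hung, the peak is 11 mm above the rail's axis; raise it 32 mm more for the rear leg to pass over the rail.
- carrier_grip (a point): middle of the carrier's wooden handle, at x = -72, z = 80 from its origin: an upright tongue 14 mm thick (y), 36 high, x -107 to -38. Grip it with the fingers closing along y and the tool leaning back to -x about 35 degrees, so that the gripper stays in front of the rack's roof.
- drip_bowl: small glazed bowl, 86 mm across, 46 high, standing on the table under the rail, beneath one of the two roof boards; origin at the centre of its underside
- stain_jar: stain jar with lid, 54 mm across, 62 high, standing under the other roof board; origin at the centre of its underside
- masking_tape: roll of masking tape lying on the table, 76 mm across, 19 high; origin at the centre of its underside
- clay_block: block of clay, 89 x 62 x 56 mm high, behind the rack; origin at the centre of its underside

How it is judged:
By the outcome, as a careful person would: the job done as asked, in the order asked, and still so for the second after the job is handed in, with the robot touching nothing.
It also fails if it takes over 43 s, if anything falls off the work surface, if the arm or the gripper's body presses on something with over 40 N, if the wrist force passes 120 N, or if a joint passes its speed limit or range.

ROBOT

A 6-joint arm with a two-finger parallel gripper is mounted at the origin on a cart in front of the work surface, level with it; the furniture and walls round the work are solid. World frame = base frame: x ahead of the robot, y to its left, z up, the work surface at z = 0. Lengths are in mm, angles in rad, forces in N, time in s.
With the tool pointing down it reaches from about 275 to 825 mm from the base axis. Payload 4.9 kg.
Tool frame: the origin (TCP) lies at the very end of the fingers, on their centre line; the grasp point (between the pads) lies 19 mm behind it; z points along the fingers, y is the line along which they close (so a half turn about z gives the same grasp; the last joint's range is limited). The gripper opens to 85 mm and grips with 20 to 120 N. Pads are 22 mm wide; open, the fingers measure 114 mm over their backs; the gripper's body (76 mm by 85 mm) begins 54 mm behind the grasp point. The pads swing forward as they close: fully open they stand 13 mm farther back than shut.
Start: joints at [-1.252, 0.326, -0.193, 1.052, 0, 1.437], TCP at [240.631, -494.586, 231.281] pointing down, gripper open.
Joint ranges: [-2.65, 2.65], [-0.97, 1.79], [-1.3, 1.35], [-1.93, 2.1], [-1.47, 1.37], [-3.14, 3.14]. Speed limits (rad/s): [2.57, 2.57, 3.14, 3.14, 3.14, 3.14].

INTERFACE

Orientations are given as [roll, pitch, yaw] about the fixed x, y, z axes, in that order (R = Rz(yaw) Ry(pitch) Rx(roll)).
In Python, from bench import bot, solve_ik, imaging gives the robot as it stands. Calls block until the motion is done:
- bot.move_ptp(position, orientation): joint-space move of the TCP to a pose.
- bot.movel(position, rot=None, max_speed=150, threshold=None): straight line of the TCP; rot=None keeps the orientation; max_speed is the mean speed in mm/s. With threshold (N) it stops when the force on the tool has changed by that much, and returns True; else False.
- bot.move_j(angles): joint-space move.
- bot.grip(opening, effort=None): opening from 0.0 (shut) to 1.0 (fully open); effort is the grip in N (None keeps the last); returns when the fingers have stopped.
- bot.dwell(seconds).
- solve_ik(position, orientation): joint angles nearest the present ones, or None.
- bot.get_state(): the state.
- imaging.capture(name): name is "scene" or "top" or "wrist"; returns the picture (420x560x3 uint8, blue, green, red); there is no depth.
- imaging.camera_model(name): a dict with "K" (3x3 intrinsics, pixels), "position" and "rotation" of the camera in the world. Camera axes: x right, y up, looking along -z (the intrinsics and any distortion apply to the point x, -y, -z); pixel columns grow to the right and rows downward; lengths in mm; the calibration is good to about 2 mm. A picture is of the moment at which its call begins: read the wrist's pose just before it. camera_model takes no time and is no camera call; for the wrist camera it gives the pose at the moment of the call.
A pose or a line that the arm cannot do raises bot.IKError and nothing moves.
- bot.sign_off(): hands the job in; it is judged then, once.
The state is a dict: "t": time; "qpos": joint angles; "joint_velocities": joint speeds; "effort": joint torques, N m; "tcp_pos": TCP position; "orientation": TCP orientation; "contact_force": force on the tool from outside, world axes, zero at the start; "wrist_torque": the same for the moment, N m; "opening": opening from 0.0 (shut) to 1.0 (fully open); "gripper_force": force on a finger pad.
Only numpy, scipy, OpenCV 4.12 (cv2) and the standard library are available. Lean on these libraries where they do the work, as an engineer would, in place of code of your own. Each camera call takes 0.05 s, during which the arm holds its last target. There are 200 camera calls.

## Working session

There is one attempt and no reset: what is moved stays moved. The work goes in short steps, each a Python script; the robot and the scene stay as the last script left them, time stands still between calls to the robot, and variables do not carry over. Pictures are saved under pics/ and viewed, at most 10 in all, crops included, and the job is handed in when it is done.

```bash
ls; mkdir -p pics; python3 - <<'E'
from bench import bot, solve_ik, imaging
import cv2
for n in ("scene","top"):
    cv2.imwrite(f"pics/{n}0.png",imaging.capture(n))
    m=imaging.camera_model(n);print(n,{k:(v.tolist() if hasattr(v,'tolist') else v) for k,v in m.items()})
s=bot.get_state();print(s)
E
```

```text
pics
scene {'K': [[528.1600441736479, 0.0, 286.77279791951304], [0.0, 528.1600441736479, 208.19333515012275], [0.0, 0.0, 1.0]], 'position': [-51.41107045922293, 1013.8970288193578, 948.7458204409447], 'rotation': [0.9403756335958477, -0.018279486644461773, -2.5680120269535345]}
top {'K': [[425.81612451468345, 0.0, 276.3427611371423], [0.0, 425.81612451468345, 212.2827375622293], [0.0, 0.0, 1.0]], 'position': [413.7951563379705, 6.766704017524662, 1138.0285401378715], 'rotation': [0.11672096924966402, 0.0604677777608249, -1.5927131576828089]}
{'t': 0.1, 'qpos': array([-1.25219820e+00,  3.26902646e-01, -1.93483136e-01,  1.05202540e+00,
       -8.62189502e-06,  1.43661842e+00]), 'joint_velocities': array([ 0.00049981, -0.00158812,  0.00178705, -0.00138875,  0.00139858,
       -0.00052799]), 'effort': array([-1.92036134e-05, -4.44237828e+01,  2.63037997e+01,  7.88617210e-03,
       -2.54355700e-04, -8.53072237e-06]), 'tcp_pos': array([ 240.45507886, -494.05921488,  230.56253322]), 'orientation': array([-3.13999116e+00, -2.07484417e-04,  4.52775875e-01]), 'contact_force': array([-0.16660568, -0.16593362, -0.31700963]), 'wrist_torque': array([ 0.02989353, -0.03522127, -0.01570967]), 'gripper_force': 0.0, 'opening': 0.9995188329255236}
```

View pics/scene0.png

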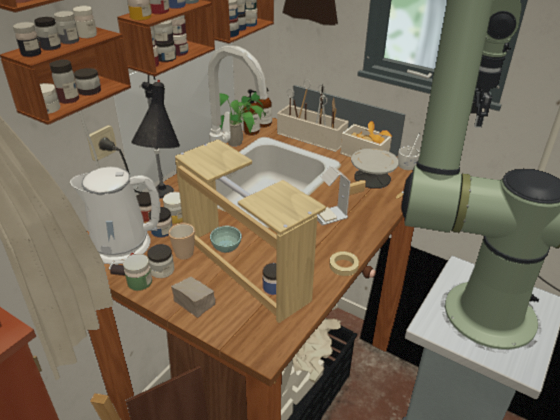

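View pics/top0.png

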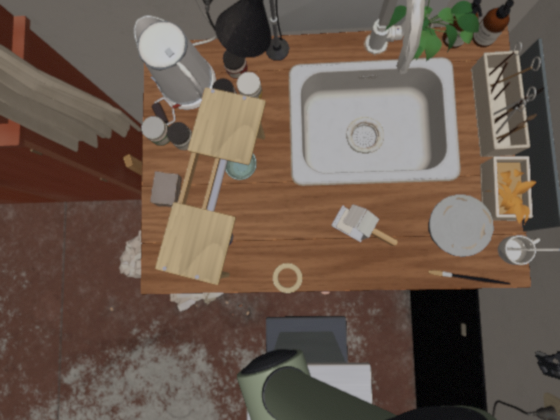

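Top view: rack at left (roof boards at about (228,127) and (195,243), rail at (217,185), front facing image right). The bowl is at (241,165) and the jar is hidden under the other board. The carrier is at (355,222) with its handle towards (385,235), and the tape is at (288,278). Now enlarged crops.

```bash
cat > h.py <<'E'
import numpy as np, cv2
from scipy.spatial.transform import Rotation as R
from bench import bot, solve_ik, imaging
def cam(n):
    m=imaging.camera_model(n); return np.array(m["K"]),np.array(m["position"]),R.from_euler("xyz",m["rotation"]).as_matrix(),m
def unproj(m,uv,z):
    K,p,r,_=m; d=r@(np.linalg.inv(K)@[uv[0],uv[1],1]*[1,-1,-1]); return p+d*(z-p[2])/d[2]
def proj(m,P):
    K,p,r,_=m; c=(np.atleast_2d(P)-p)@r*[1,-1,-1]; u=c@K.T; return u[:,:2]/u[:,2:]
E
python3 - <<'E'
from h import *
t=cv2.imread("pics/top0.png");s=cv2.imread("pics/scene0.png")
z=lambda i,x,y,w,h,f:cv2.resize(i[y:y+h,x:x+w],None,fx=f,fy=f,interpolation=cv2.INTER_CUBIC)
o=np.zeros((600,800,3),np.uint8)
o[:,:420]=z(t,140,85,140,200,3); o[:280,430:790]=z(t,320,190,90,70,4); o[300:600,430:790]=z(s,290,160,90,75,4)
cv2.imwrite("pics/crop1.png",o)
m=cam("top");print(m[3].keys())
for uv,h in (((228,127),277),((195,243),277),((217,185),230),((241,165),46),((288,278),10),((385,235),80),((350,217),20),((165,189),56)):print(uv,unproj(m,uv,h).round())
E
```

```text
dict_keys(['K', 'position', 'rotation'])
(228, 127) [700. 155. 277.]
(195, 243) [458. 225. 277.]
(217, 185) [585. 188. 230.]
(241, 165) [672. 161.  46.]
(288, 278) [374.  45.  10.]
(385, 235) [ 476. -198.   80.]
(350, 217) [ 529. -121.   20.]
(165, 189) [612. 360.  56.]
```

View pics/crop1.png

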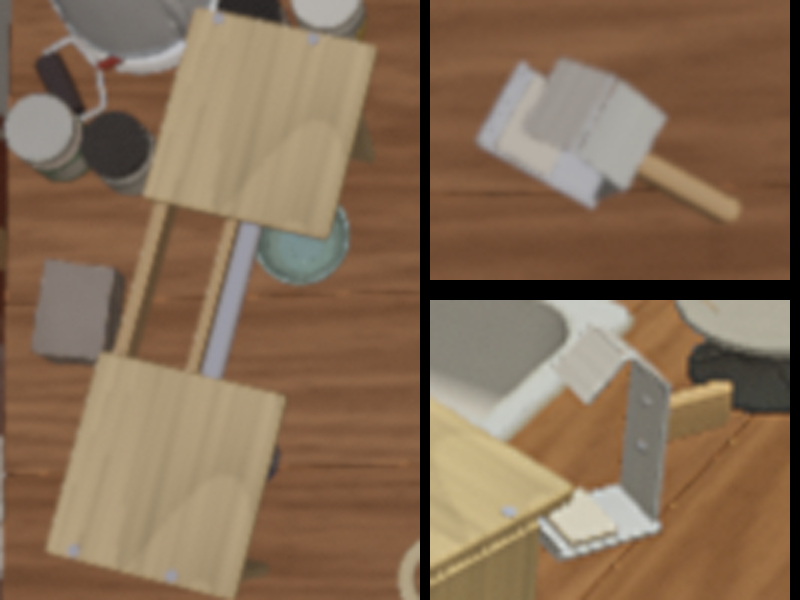

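The crop shows all eight roof corners, the bowl's rim centred near crop (302,240), and the carrier's foot corners, hook ridge and handle. I'll fit the poses with those.

```bash
cat > fit.py <<'E'
from h import *
from scipy.optimize import least_squares
T=cam("top"); S=cam("scene")
def pose(p,P): return np.array([p[0],p[1],0])+np.array(P,float)@R.from_euler("z",p[2]).as_matrix().T
def fit(obs,p0):
    f=lambda p:np.concatenate([(proj(m,pose(p,[q for _,q in o]))-[u for u,_ in o]).ravel() for m,o in obs])
    r=least_squares(f,p0,loss="soft_l1"); return r.x,r.fun
if __name__=="__main__":
    c=lambda x,y:(140+x/3,85+y/3)
    h=277
    rk=[(c(195,8),(70,-200,h)),(c(375,43),(-65,-200,h)),(c(328,237),(-65,-56,h)),(c(145,195),(70,-56,h)),(c(103,352),(70,56,h)),(c(285,397),(-65,56,h)),(c(233,598),(-65,200,h)),(c(48,549),(70,200,h))]
    p,e=fit([(T,rk)],[580,190,1.4]);print("rack",p,e.round(1))
    rp=p
    c=lambda x,y:(320+(x-430)/4,190+y/4)
    ca=[(c(477,138),(50,30,3)),(c(522,62),(50,-30,3)),(c(597,207),(-38,30,3)),(c(562,58),(30,-25,130)),(c(525,133),(30,25,130)),(c(617,78),(0,-25,166)),(c(585,150),(0,25,166)),(c(665,118),(-36,-25,130)),(c(627,188),(-36,25,130)),(c(738,210),(-107,0,98))]
    p,e=fit([(T,ca)],[520,-130,1.1]);print("carrier top",p,e.round(1))
    s=lambda x,y:(290+(x-430)/4,160+(y-300)/4)
    print("scene reproj",[( (proj(S,pose(p,[q]))[0]-[290,160])*4+[430,300]).round() for _,q in ca])
    pic=cv2.imread("pics/scene0.png")
    print("rack corners in scene",proj(S,pose(rp,[q for _,q in rk])).round(), "rail",proj(S,pose(rp,[(0,-56,230),(0,56,230)])).round())
    b1=unproj(T,(140+302/3,85+240/3),46);b2=unproj(S,(226,238),46);print(b1,b2)
    for b in(b1,b2):print("bowl in rack",R.from_euler("z",-rp[2]).apply(b-[rp[0],rp[1],0]))
E
python3 fit.py
```

```text
rack [580.61651286 187.86190187   1.3077174 ] [-0.1 -1.6  1.1 -0.2  0.   0.4 -0.9  0.2 -0.8 -0.8  1.  -0.8  0.6  1.3
 -1.   1.4]
carrier top [ 509.49123575 -132.16223721    1.03190842] [-0.1  0.8 -0.5  0.3 -0.7 -0.1  1.   0.2  0.1 -0.2  0.9 -0.6 -1.7  0.5
  0.2 -1.3 -0.5 -0.2  1.   0.5]
scene reproj [array([557., 558.]), array([517., 513.]), array([660., 527.]), array([554., 368.]), array([588., 403.]), array([593., 316.]), array([629., 350.]), array([633., 348.]), array([669., 382.]), array([729., 379.])]
rack corners in scene [[174. 155.]
 [218. 138.]
 [253. 160.]
 [207. 179.]
 [237. 200.]
 [283. 178.]
 [327. 206.]
 [280. 231.]] rail [[232. 185.]
 [262. 205.]]
[671.61780778 161.43143014  46.        ] [667.26085753 171.56877538  46.        ]
bowl in rack [ -1.85578077 -94.74366254  46.        ]
bowl in rack [  6.79973194 -87.90035312  46.        ]
```

```bash
cat >> h.py <<'E'
RACK=np.array([580.6,187.9,1.3077]); CAR=np.array([509.5,-132.2,1.0319])
def tool(P,off,flip,lean=35):
    """TCP pose for carrier frame P=(x,y,yaw) at offset off=(x,y,z) in that frame; gripping the handle."""
    a=np.radians(lean); z=np.array([np.sin(a),0,-np.cos(a)]); y=np.array([0,-1. if flip else 1.,0]); M=np.c_[np.cross(y,z),y,z]
    W=R.from_euler("z",P[2]); p=np.array([P[0],P[1],0])+W.apply(np.array(off)+[-72,0,80]+19*z)
    return p,(W*R.from_matrix(M)).as_euler("xyz"),W.apply(z)
E
python3 - <<'E'
from h import *
for f in (0,1):
    for n,P,o in (("grasp",CAR,(0,0,0)),("pre",CAR,(-50,0,70)),("up",CAR,(0,0,125)),("front",RACK,(-130,0,125)),("over",RACK,(0,0,125)),("hung",RACK,(0,0,81)),("slid",RACK,(0,-92,81)),("out",RACK,(-60,-92,167))):
        p,r,_=tool(P,o,f); q=solve_ik(p,r); print(f,n,p.round(),None if q is None else np.round(q,2))
m=imaging.camera_model("wrist");s=bot.get_state();print(m,s["tcp_pos"],s["orientation"])
E
```

```text
0 grasp [ 478. -185.   64.] [-0.85  0.56 -0.49  0.74  0.58 -1.95]
0 pre [ 452. -228.  134.] [-0.95  0.49 -0.39  0.97  0.55 -2.05]
0 up [ 478. -185.  189.] [-0.85  0.39 -0.37  1.02  0.58 -1.95]
0 front [531.   3. 189.] [-0.47  0.38 -0.39  0.95  0.6  -1.82]
0 over [565. 129. 189.] [-0.22  0.35 -0.42  0.76  0.61 -1.51]
0 hung [565. 129. 145.] [-0.22  0.41 -0.47  0.66  0.61 -1.51]
0 slid [654. 105. 145.] [-0.22  0.55 -0.22  0.77  0.61 -1.52]
0 out [638.  47. 231.] [-0.32  0.47 -0.11  1.03  0.61 -1.64]
1 grasp [ 478. -185.   64.] [-0.85  0.56 -0.49  0.74  0.58  1.19]
1 pre [ 452. -228.  134.] [-0.95  0.49 -0.39  0.97  0.55  1.09]
1 up [ 478. -185.  189.] [-0.85  0.39 -0.37  1.02  0.58  1.19]
1 front [531.   3. 189.] [-0.47  0.38 -0.39  0.95  0.6   1.32]
1 over [565. 129. 189.] [-0.22  0.35 -0.42  0.76  0.61  1.63]
1 hung [565. 129. 145.] [-0.22  0.41 -0.47  0.66  0.61  1.63]
1 slid [654. 105. 145.] [-0.22  0.55 -0.22  0.77  0.61  1.62]
1 out [638.  47. 231.] [-0.32  0.47 -0.11  1.03  0.61  1.5 ]
{'K': array([[365.63520178,   0.        , 280.8233637 ],
       [  0.        , 365.63520178, 212.48632011],
       [  0.        ,   0.        ,   1.        ]]), 'position': array([ 299.78018925, -464.63223222,  372.25052694]), 'rotation': array([-0.26930706,  0.00136784, -1.11819999])} [ 240.45507886 -494.05921488  230.56253322] [-3.13999116e+00 -2.07484417e-04  4.52775875e-01]
```

```bash
python3 - <<'E'
from h import *
p,r,_=tool(RACK,(-104,-30,207),0); print(p.round(),solve_ik(p,r))
bot.move_ptp(p,r)
m=cam("wrist"); im=imaging.capture("wrist"); cv2.imwrite("pics/w1.png",im)
np.savez("w1.npz",K=m[0],p=m[1],r=m[2]); print(bot.get_state()["t"],m[3])
o=cv2.resize(im,None,fx=1.42,fy=1.42,interpolation=cv2.INTER_CUBIC); cv2.imwrite("pics/w1b.png",o)
E
```

```text
[567.  21. 271.] [-0.41192805  0.34393416 -0.20762673  1.1226935   0.60314522 -1.75183569]
2.8333 {'K': array([[365.63520178,   0.        , 280.8233637 ],
       [  0.        , 365.63520178, 212.48632011],
       [  0.        ,   0.        ,   1.        ]]), 'position': array([ 530.05412874, -111.25050714,  348.87763087]), 'rotation': array([-8.77616621e-01, -1.04953596e-03,  2.87765317e+00])}
```

View pics/w1b.png

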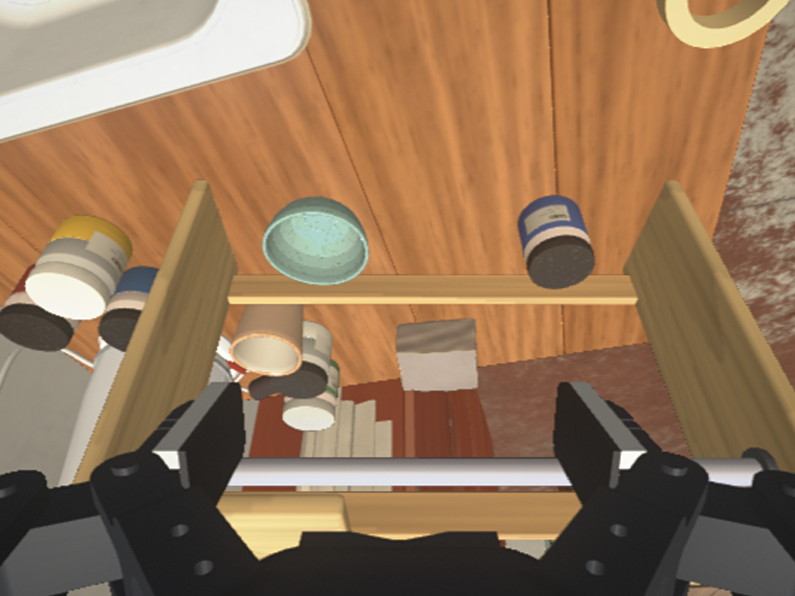

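The wrist view is upside down but shows the bowl rim at (316,245), the jar at (557,240), the panels' front-bottom corners at (207,183) and (668,183), and the rail at row ≈472. I'll fit to these and overlay the result.

```bash
python3 - <<'E'
from h import *
from fit import *
d=np.load("w1.npz"); W=(d["K"],d["p"],d["r"],None)
c=lambda x,y:(140+x/3,85+y/3); h=277; f=1.42
rk=[(c(195,8),(70,-200,h)),(c(375,43),(-65,-200,h)),(c(328,237),(-65,-56,h)),(c(145,195),(70,-56,h)),(c(103,352),(70,56,h)),(c(285,397),(-65,56,h)),(c(233,598),(-65,200,h)),(c(48,549),(70,200,h))]
wk=[((207/f,183/f),(-40,-187,0)),((668/f,183/f),(-40,187,0))]
print(proj(W,pose(RACK,[q for _,q in wk]))*f, proj(W,pose(RACK,[(0,-100,230),(0,0,230),(0,100,230)]))*f)
p,e=fit([(T,rk),(W,wk)],RACK);print("joint",p,e.round(1)); 
# wrist only: corners + rail row
g=lambda p:np.concatenate([(proj(W,pose(p,[q for _,q in wk]))-[u for u,_ in wk]).ravel(),proj(W,pose(p,[(0,-80,230),(0,80,230)]))[:,1]-np.array([472.5,472.5])/f])
r=least_squares(g,RACK);print("wrist",r.x,r.fun.round(1)); p=r.x
ob=np.array([(263,242),(368,250),(322,284),(313,206)])/f
a=np.linspace(0,2*np.pi,200); circ=lambda x:np.c_[x[0]+43*np.cos(a),x[1]+43*np.sin(a),a*0+46]
r=least_squares(lambda x:[np.linalg.norm(proj(W,circ(x))-o,axis=1).min() for o in ob],[670,165]);print("bowl",r.x,r.fun.round(1))
for q in (RACK,p):print("bowl in rack",R.from_euler("z",-q[2]).apply([r.x[0]-q[0],r.x[1]-q[1],0]))
im=cv2.resize(cv2.imread("pics/w1.png"),None,fx=f,fy=f)
D=lambda pts,col,cl=False:cv2.polylines(im,[np.round(proj(W,pts)*f).astype(int)],cl,col,1)
D(circ(r.x),(0,0,255),True)
for q,col in ((RACK,(0,255,0)),(p,(0,0,255))):
    D(pose(q,[(-40,-187,0),(-40,-187,265)]),col);D(pose(q,[(-40,187,0),(-40,187,265)]),col);D(pose(q,[(0,-187,230),(0,187,230)]),col)
    D(pose(q,[(-40,-187,0),(70,-187,0)]),col);D(pose(q,[(-40,187,0),(70,187,0)]),col); D(pose(q,[(-65,-56,265),(-65,-56,277),(70,-56,277),(70,-56,265)]),col,True)
cv2.imwrite("pics/w1o.png",im)
E
```

```text
[[205.31835651 178.5117107 ]
 [662.79048392 177.89831454]] [[279.3946602  472.89918865]
 [447.82124466 472.67124757]
 [616.24541757 472.44330975]]
joint [579.95839229 189.07323367   1.30871395] [-0.7 -1.3  0.4  0.1 -0.6  0.7 -1.5  0.5 -1.4 -0.4  0.4 -0.5  0.1  1.7
 -1.5  1.8 -0.1 -2.3 -3.2 -3. ]
wrist [578.37605196 191.0851487    1.30691164] [ 2.  -1.5 -2.  -1.7  1.4  1.2]
bowl [672.20831746 156.92213888] [1.1 0.4 0.7 0.6]
bowl in rack [ -6.08717321 -96.51247603   0.        ]
bowl in rack [ -8.5058982 -99.4949998   0.       ]
```

View pics/w1o.png

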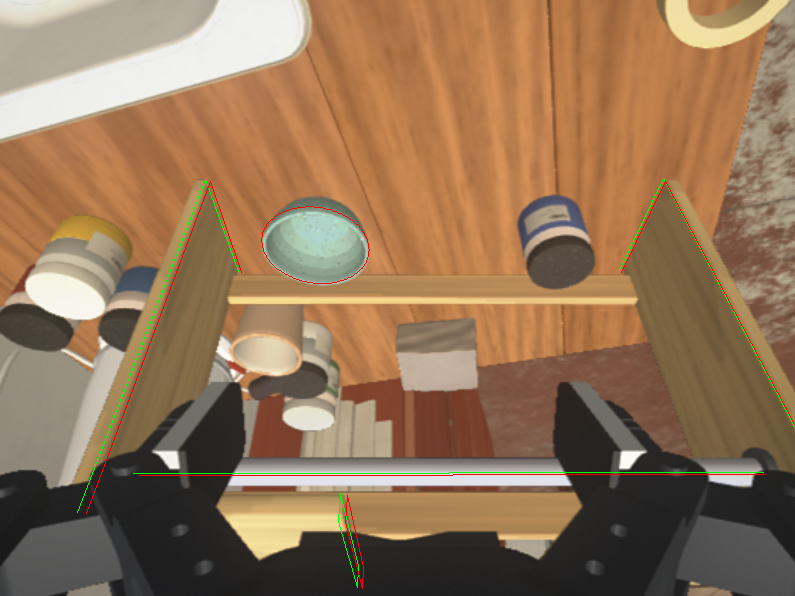

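The overlay matches the panels, rail, roof edge and bowl to within about 3 mm (bowl at rack y ≈ -96). Next is the pre-grasp, with a check picture.

```bash
python3 - <<'E'
from h import *
from fit import pose
p,r,z=tool(CAR,(-80,0,170),0); bot.move_ptp(p,r)
p,r,z=tool(CAR,(0,0,0),0); bot.movel(p-75*z,r,max_speed=200)
m=cam("wrist"); im=imaging.capture("wrist"); f=1.42; print(bot.get_state()["t"])
im=cv2.resize(im,None,fx=f,fy=f)
D=lambda pts,col,cl=True:cv2.polylines(im,[np.round(proj(m,pose(CAR,pts))*f).astype(int)],cl,col,1)
D([(-107,-7,62),(-107,7,62),(-107,7,98),(-107,-7,98)],(0,0,255)); D([(-38,-25,3),(-38,25,3),(-38,25,130),(-38,-25,130)],(0,255,0)); D([(-38,-30,0),(-38,30,0),(50,30,0),(50,-30,0)],(255,0,0))
cv2.imwrite("pics/w2.png",im)
E
```

```text
4.775
```

View pics/w2.png

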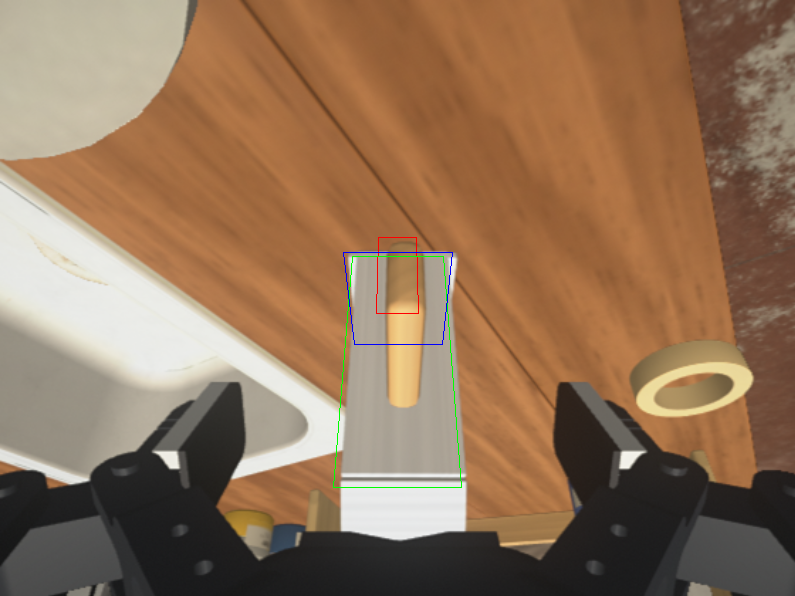

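Handle seen at u≈386–424 against the predicted 378–417, so the fit is a few mm off. Refit with this view, then grasp.

```bash
cat > grasp.py <<'E'
from h import *
from fit import *
W=cam("wrist"); f=1.42
wk=[((u/f,v/f),P) for u,v,P in ((345,253,(-38,-30,1)),(457,253,(-38,30,1)),(387,242,(-107,-7,62)),(422,242,(-107,7,62)),(385,303,(-107,-7,98)),(424,303,(-107,7,98)),(340,477,(-37,-25,130)),(467,477,(-37,25,130)))]
c=lambda x,y:(320+(x-430)/4,190+y/4)
ca=[(c(477,138),(50,30,3)),(c(522,62),(50,-30,3)),(c(597,207),(-38,30,3)),(c(562,58),(30,-25,130)),(c(525,133),(30,25,130)),(c(738,210),(-107,0,98))]
p,e=fit([(W,wk)],CAR);print("wrist",p,e.round(1))
p,e=fit([(T,ca),(W,wk)],CAR);print("joint",p,e.round(1))
E
python3 grasp.py
```

```text
wrist [ 507.37952195 -132.22975427    1.02907479] [ 1.8 -0.9 -0.2 -0.6 -1.1 -4.5  0.7 -4.4 -1.1  5.7  1.5  5.8 -0.4  6.6
 -0.1  6.8]
joint [ 507.98555494 -131.95105441    1.02483604] [-0.2  1.2 -0.4  0.8 -0.8  0.5  1.   0.7 -0.   0.3  0.8  1.4  1.6 -0.5
 -0.5 -0.  -0.9 -3.8  0.8 -3.6 -0.9  6.4  1.7  6.6 -0.8  6.9 -0.6  7.2]
```

```bash
sed -i 's/^RACK=.*/RACK=np.array([580.3,188.6,1.308]); CAR=np.array([507.8,-132.1,1.027])/' h.py; python3 - <<'E'
from h import *
p,r,z=tool(CAR,(0,0,0),0)
print(bot.movel(p,r,max_speed=80,threshold=8)); bot.grip(0.0,50)
s=bot.get_state();print(s["t"],s["opening"],s["gripper_force"],s["contact_force"].round(1),(s["tcp_pos"]-p).round(1))
bot.movel(p+[0,0,130],r,max_speed=100)
s=bot.get_state();print(s["t"],s["opening"],s["gripper_force"],s["contact_force"].round(1),s["wrist_torque"].round(2))
p,r,_=tool(RACK,(-140,0,130),0); bot.movel(p,r,max_speed=120)
m=cam("wrist");np.savez("w3.npz",K=m[0],p=m[1],r=m[2]);cv2.imwrite("pics/w3.png",imaging.capture("wrist"));cv2.imwrite("pics/scene3.png",imaging.capture("scene"))
im=np.hstack([cv2.resize(cv2.imread("pics/w3.png"),(400,300)),cv2.resize(cv2.imread("pics/scene3.png")[120:300,170:410],(400,300))])
cv2.imwrite("pics/v3.png",im)
s=bot.get_state();print(s["t"],s["tcp_pos"]-p,s["contact_force"].round(1))
E
```

```text
False
6.5083 0.1588469121295205 50.23389458656311 [ 0.  -1.5  1.5] [ 0.1 -0.2  0.1]
7.9583 0.15414197754645936 49.876293540000916 [ 0.1 -1.1 -1.6] [-0.79  0.54  0.03]
9.7583 [-0.04213495 -0.54975141 -0.04062405] [ 1.1 -0.4 -2.9]
```

View pics/v3.png

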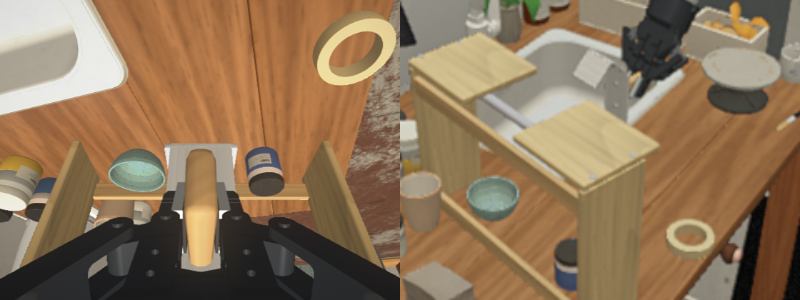

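The carrier is held squarely in front of the opening. Check its tilt in the gripper numerically, then move over the rail and lower until contact.

```bash
python3 - <<'E'
from h import *
from fit import pose
d=np.load("w3.npz"); W=(d["K"],d["p"],d["r"],None)
q=R.from_euler("z",RACK[2]).apply([-140,0,0])+[RACK[0],RACK[1],0]
print(proj(W,pose([q[0],q[1],RACK[2]],np.array([(-38,-30,0),(-38,30,0)])+[0,0,130]))/1.4,"seen ~(167,144),(239,144)")
p,r,_=tool(RACK,(0,0,130),0); print(bot.movel(p,r,max_speed=100,threshold=8))
s=bot.get_state();print(s["t"],(s["tcp_pos"]-p).round(1),s["contact_force"].round(1))
p2,r,_=tool(RACK,(0,0,76),0); print(bot.movel(p2,r,max_speed=40,threshold=4))
s=bot.get_state();print(s["t"],"off z",130+s["tcp_pos"][2]-p[2],(s["tcp_pos"]-p).round(1),s["contact_force"].round(1),s["wrist_torque"].round(2))
E
```

```text
[[162.68443162 143.59391639]
 [235.9493961  143.48105152]] seen ~(167,144),(239,144)
False
11.3083 [ 0.  -0.5 -0.1] [ 0.9 -0.6 -2.4]
True
12.4083 off z 81.29651269453402 [ -0.1   0.2 -48.7] [ 0.6 -1.5  4.7] [-0.1  -0.08 -0.14]
```

```bash
python3 - <<'E'
from h import *
p,r,_=tool(RACK,(0,-96,81.3),0); print(bot.movel(p,r,max_speed=50,threshold=15))
s=bot.get_state();print(s["t"],(s["tcp_pos"]-p).round(1),s["contact_force"].round(1))
m=cam("wrist");np.savez("w4.npz",K=m[0],p=m[1],r=m[2]);im=imaging.capture("wrist");cv2.imwrite("pics/w4.png",im);t=imaging.capture("scene");cv2.imwrite("pics/s4.png",t)
o=np.zeros((600,800,3),np.uint8);o[:420,:560]=im;o[420:600,560:800]=0
o[0:300,560:800]=cv2.resize(t[150:300,170:290],(240,300));cv2.imwrite("pics/v4.png",o)
E
```

```text
False
14.5 [-0.   0.  -0.1] [-0.3 -0.2 -3.6]
```

View pics/v4.png

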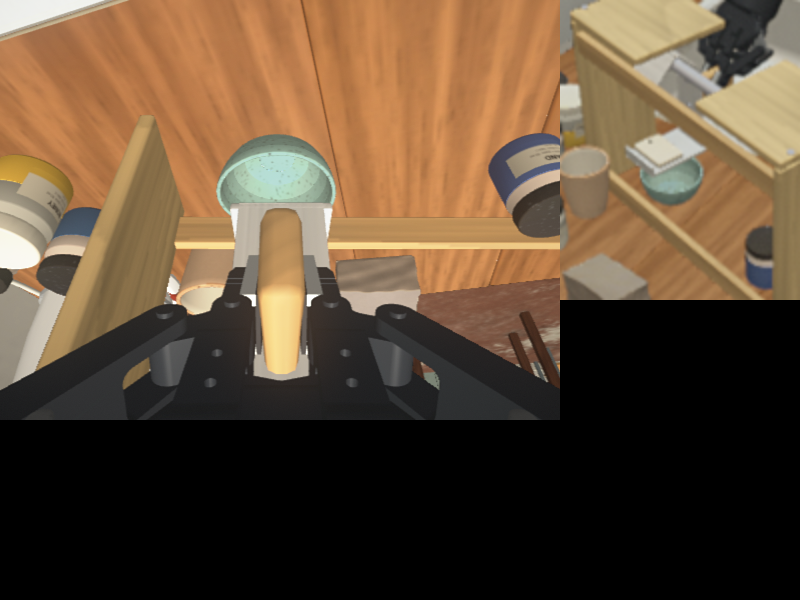

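Bowl rim columns are 217–335 (centre 276) and the foot is 232–332 (centre 282). Allowing for depth, the carrier is about 4 mm too far towards +y. Correct it, settle it on the rail, release and back off.

```bash
python3 - <<'E'
from h import *
p,r,z=tool(RACK,(0,-100,81.2),0); bot.movel(p,r,max_speed=20)
print(bot.movel(p-[0,0,2],r,max_speed=15,threshold=3)); s=bot.get_state();print(s["t"],(s["tcp_pos"]-p).round(1),s["contact_force"].round(1))
bot.grip(0.55); s=bot.get_state();print(s["t"],s["opening"],s["contact_force"].round(1))
c=s["tcp_pos"]; bot.movel(c-40*z,r,max_speed=40); bot.movel(c-130*z,r,max_speed=120); bot.dwell(1)
m=cam("wrist");np.savez("w5.npz",K=m[0],p=m[1],r=m[2]);im=imaging.capture("wrist");cv2.imwrite("pics/w5.png",im);t=imaging.capture("scene");t2=imaging.capture("top");print(bot.get_state()["t"])
bot.dwell(.5);im2=imaging.capture("wrist");print("motion",cv2.absdiff(im,im2).max())
o=np.zeros((600,800,3),np.uint8);o[:420,:560]=im
o[0:300,560:800]=cv2.resize(t[150:300,170:290],(240,300));o[300:600,560:800]=cv2.resize(t2[100:220,170:266],(240,300));cv2.imwrite("pics/v5.png",o)
E
```

```text
True
15.1583 [ 0.5  0.3 -1.2] [-0.6 -1.7  5.1]
15.575 0.5480949654310031 [-0.3 -1.1 -0.1]
18.7667
motion 86
```

View pics/v5.png

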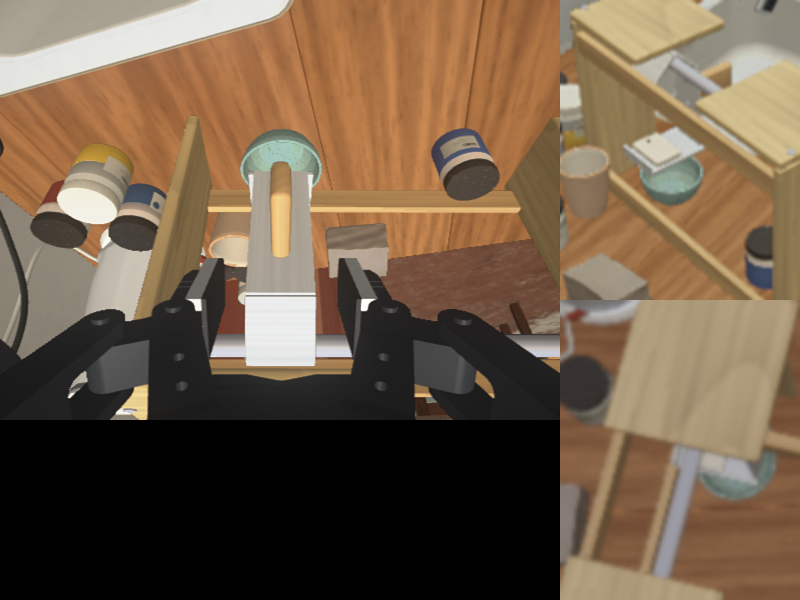

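It hangs centred: bowl columns are 241–321, the foot is 250–312, and both centres are 281. Let the swing die out, then hand in.

```bash
python3 - <<'E'
from h import *
a=imaging.capture("wrist")
for i in range(12):
    bot.dwell(.37); b=imaging.capture("wrist"); d=cv2.absdiff(a,b)[150:370,230:330]; print(round(bot.get_state()["t"],1),d.max(),round(d.mean(),2)); a=b
    if d.max()<4: break
E
```

```text
19.8 11 0.39
20.2 15 0.39
20.6 6 0.38
21.0 14 0.39
21.4 14 0.39
21.9 15 0.39
22.3 16 0.4
22.7 14 0.39
23.1 14 0.39
23.5 10 0.39
23.9 14 0.39
24.4 7 0.38
```

```bash
python3 -c "
from h import *
print(bot.get_state()['contact_force'].round(1)); print(bot.sign_off())"
```

```text
[-0.6  0.5 -0.4]
the job is handed in; nothing more can be done
None
```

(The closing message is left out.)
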